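Lock the strongbox with the long T-key

TASK

Take the long T-key out of its wooden stand, lower it down the shaft in the strongbox's lid and feel for the square stem at the bottom until the key sits fully home on it, then turn it clockwise to its stop so that the dead bolt on the box's front is fully thrown. Leave the key standing fully seated in the shaft, let go of it, never press or twist hard against the box, and leave the other things on the desk alone.

Things in the scene. Friction and masses are not known exactly. Their poses are not given: they have to be found in the camera images.
- t_key: long steel T-key, about 0.2 kg, 171 mm tall, upright in the stand. Origin: centre of its foot; z up the shank; x along the cross bar. Shank 12 mm round, below 76 mm a 29 mm round barrel; its foot is a socket, 23.6 mm across flats (29 over corners), with a square hole 15.6 mm wide and 14 mm deep, open downward, sides parallel to x and y.
- key_bar (a point): middle of the key's flat-sided cross bar (90 mm along x, 14 mm wide along y, 22 mm high), 160 mm above the foot: grip it here from above, fingers closing along y; axes as the key's. A firm grip of 40 to 60 N holds it; it can swing in a weaker one.
- key_stand: fixed wooden stand, 85 x 85 mm foot, 48 mm high, with an upright 32 mm hole from its top down to 10 mm above the desk, in which the T-key stands loosely. Origin: centre of the underside.
- strongbox: fixed grey steel strongbox 156 (x) x 176 (y) x 110 mm (z), dead bolt on its front (-x side). Origin: centre of its underside, on the desk. An upright shaft, 32 mm round, goes down through the middle of the lid to a floor 10 mm above the underside. Limit for any force between key and box: 40 N in all (a twist of about 0.25 N m); more damages the lock.
- shaft_mouth (a point): centre of the shaft's mouth, on top of the lid, 110 mm above the box's underside; the rim is countersunk by 4 mm; axes as the strongbox's
- stem_top (a point): centre of the top of the rigid 14 mm square stem (chamfered, 20 mm tall) in the shaft, 30 mm above the box's underside. These axes are the box's and do NOT turn with the stem. Misaligned, the key's foot rests on the stem top; lined up (7 degrees of play each way, 0.8 mm each side) it drops 14 mm, home at 16 mm above the underside.
- dead_bolt (a joint): throw of the bolt on the box's front, in m: 0 at first, 0.016 with the stem turned 1.0 rad clockwise (from above) to its stop, in proportion to the turn. The stem starts with its sides up to 0.6 rad either way from parallel to the box's x, y: its angle is unmeasured and must be felt for. It takes about 0.08 N m to turn and stays where left.
- eraser: small loose eraser 23 x 52 x 13 mm, a bystander
- glue_stick: loose glue stick 28 x 95 x 28 mm, a bystander
- rubber_stamp: loose wooden hand stamp 28 x 58 x 73 mm, a bystander standing behind the work
Things that resemble listed ones, but are neither listed nor needed, are in the scene too. Leave any orange or yellow look-alike of the t_key alone.

How it is judged:
On the way, in this order (a step that is already met when the one before it is completed fails the run):
1. the T-key is lifted out of its stand (height (world z) of t_key above 0.055 m), for 0.1 s.
2. the key is fully home on the stem, before the bolt is thrown (horizontal distance between t_key and shaft_mouth below 0.004 m and z of t_key in the frame of strongbox below 0.02 m and angle between t_key's own z axis and vertical below 0.15 rad and value of joint dead_bolt below 0.009 m), for 0.1 s.
3. the key, still home, has thrown the bolt (horizontal distance between t_key and shaft_mouth below 0.004 m and z of t_key in the frame of strongbox below 0.02 m and angle between t_key's own z axis and vertical below 0.15 rad and value of joint dead_bolt above 0.0144 m), for 0.1 s.
At the end, for the whole second after the job is handed in: the dead bolt is thrown at least 14.4 of its 16 mm; the T-key stands still and upright (leaning less than 8 degrees) in the shaft, fully home on the stem (foot less than 20 mm above the box's underside, within 4 mm of the shaft's axis), and is let go (all of step 3 and linear speed of t_key below 0.01 m/s); the robot touches nothing.
It fails at once if the key is pressed or twisted against the strongbox with more than 40 N in all (contact force between t_key and strongbox above 40 N).
It fails at once if a bystander is moved by more than 15 mm (distance of any of eraser, glue_stick, rubber_stamp from where it was at the start of the episode above 0.015 m).
It also fails if it takes over 72 s, if anything falls off the work surface, if the arm or the gripper's body presses on something with over 40 N, if the wrist force passes 120 N, or if a joint passes its speed limit or range.

ROBOT

A 7-joint arm with a two-finger parallel gripper is mounted at the origin on a cart in front of the work surface, level with it; the furniture and walls round the work are solid. World frame = base frame: x ahead of the robot, y to its left, z up, the work surface at z = 0. Lengths are in m, angles in rad, forces in N, time in s.
With the tool pointing down it reaches from about 0.35 to 0.9 m from the base axis. Payload 7.2 kg.
Tool frame: the origin (TCP) lies on the centre line of the jaws, within the pads' length; the fingertips stand 25 mm ahead of it and the grasp point (between the pads) lies 6 mm ahead of it; z points along the fingers, y is the direction in which the jaws open and shut (so a half turn about z gives the same grasp; the last joint's range is limited). The gripper opens to 85 mm and grips with 20 to 120 N. Pads are 22 mm wide; open, the fingers measure 114 mm over their backs; the gripper's body (76 mm by 85 mm) begins 54 mm behind the grasp point. The pads swing forward as they close: fully open they stand 13 mm farther back than shut.
Start: joints at [-1.194, 0.411, -0.013, 1.596, 0.006, 1.134, -0.082], TCP at [0.269, 0.564, 0.256] pointing down, gripper open.
Joint ranges: [-2.95, 2.95], [-0.29, 1.99], [-1.47, 1.44], [0.14, 2.54], [-1.03, 4.17], [0.13, 1.85], [-2.86, 2.86]. Speed limits (rad/s): [2.39, 2.39, 3.01, 3.01, 3.14, 3.14, 3.14].

INTERFACE

Orientations are given as a unit quaternion [x, y, z, w].
In Python, from plant import * gives the robot as it stands.
- The arm moves only by the shell command python3 -m inch 'ROWS' [OPENING] [FORCE]. ROWS is JSON, one flat list of numbers, 6 for each row, row after row: the shift along the world's x, y, z in mm, then the turn, a rotation vector about the world's x, y, z in degrees. In form: [dx, dy, dz, ax, ay, az, dx, dy, dz, ax, ay, az, ...]. A call has exactly 5 rows; each row is the pose to reach, as a shift and turn from the pose commanded when the call began; what a row does not reach only later rows make up. A row lasts 1/8 s, in which the tool goes at most 62.5 mm and 10.7 degrees, less where a joint would pass 70% of its speed; a pose out of reach is approached as far as the arm can. A call with a gripper value outside its range is refused whole. OPENING is the closure, from 0 (fully open) to 1 (shut), set as the call begins (- or left out, the last holds). The fingers move at their own pace and stop on an object; FORCE is the grip in N (left out, the last holds). Time passes only in rows, so rows that repeat a pose let the fingers close, or fill a call up. It gives the time, the measured TCP pose, the force and the opening at its end, in the units of the state.
- state(): the state, without advancing time (a new reading comes with each control period).
- grab_frame(name): name is "scene" or "side" or "wrist"; returns a dict with "img" (384x512x3 uint8, red, green, blue), "depth" (384x512 float32, m along the optical axis (not along the pixel's ray), 0 where there is no reading), "fx", "fy", "cx", "cy" (pixels), "position" and "attitude" of the camera in the world; the wrist camera has in their place "hand_eye" (4x4, takes a point from camera to tool coordinates, whose origin is the TCP and whose axes are the flange's). Camera axes: x right, y down, z forward; pixel columns grow to the right and rows downward; lengths in m; the calibration is good to about 2 mm. A picture is of the moment at which its call begins: read the wrist's pose just before it.
- job_done(): hands the job in, once; it reports no verdict.
The state is a dict: "time": time; "joint_pos": joint angles; "joint_velocities": joint speeds; "effort": joint torques, N m; "eef_pos": TCP position; "tcp_rot": TCP orientation; "force": force on the tool from outside, world axes, zero at the start; "torque": the same for the moment, N m; "grip_width": finger opening in m.
Only numpy, scipy, OpenCV 4.12 (cv2) and the standard library are available. Lean on these libraries where they do the work, as an engineer would, in place of code of your own. Each camera call takes 0.05 s, during which the arm holds its last target.

## Working session

There is one attempt and no reset: what is moved stays moved. The work goes in short steps, Python scripts to look and compute and a shell command to move; the robot and the scene stay as the last step left them, time stands still between calls to the robot, and variables do not carry over. Pictures are saved under pics/ and viewed, and the job is handed in when it is done.

```bash
ls; mkdir -p pics; python3 - <<'E'
from plant import *
import cv2
s=state(); print(s)
for n in ["scene","side","wrist"]:
    f=grab_frame(n)
    cv2.imwrite(f"pics/{n}0.png",f["img"][:,:,::-1])
    print(n,{k:f[k] for k in f if k not in("img","depth")})
    import numpy as np; np.savez(f"pics/{n}0.npz",**f)
E
```

```text
pics
{'time': 0.0, 'joint_pos': array([-1.1941648 ,  0.41191243, -0.01272194,  1.59704424,  0.00560488,
        1.13425174, -0.08224425]), 'joint_velocities': array([-6.85281341e-04, -1.29408695e-03,  6.34525588e-04,  7.06298340e-05,
       -2.15353850e-04, -2.96521595e-03,  5.26725351e-04]), 'effort': array([ 6.70166064e-04, -6.00616765e+01,  6.82325587e-01, -2.99406391e+01,
        1.38039669e-02,  1.06928559e-02,  1.12853070e-05]), 'eef_pos': array([0.26878152, 0.56376486, 0.25544508]), 'tcp_rot': array([ 2.20590576e-01,  9.75366174e-01, -7.81005135e-04, -1.19181357e-04]), 'force': array([ 0.06779515,  0.60015522, -1.32855095]), 'torque': array([ 0.01873088, -0.02962055, -0.01911479]), 'grip_width': 0.08554451780405833}
scene {'fx': 474.0498637210108, 'fy': 474.0498637210108, 'cx': 255.74409681942976, 'cy': 191.04474558130374, 'position': array([-0.28234807, -0.74547711,  1.07635615]), 'attitude': array([ 0.82849635, -0.3895725 ,  0.18001586, -0.35975179])}
side {'fx': 427.4353787668289, 'fy': 427.4353787668289, 'cx': 260.49472226222065, 'cy': 200.0930857476406, 'position': array([ 0.01666901, -1.08262659,  0.77211205]), 'attitude': array([ 0.83981957, -0.20703975,  0.12644588, -0.48564294])}
wrist {'fx': 266.7752108463388, 'fy': 266.7752108463388, 'cx': 254.58681087083426, 'cy': 186.23458805393628, 'hand_eye': array([[-4.88301460e-04, -9.65313975e-01, -2.61091345e-01,
         6.59436389e-02],
       [ 9.99998717e-01, -8.69770696e-04,  1.34550984e-03,
        -8.94413556e-04],
       [-1.52592906e-03, -2.61090353e-01,  9.65313161e-01,
        -1.17596601e-01],
       [ 0.00000000e+00,  0.00000000e+00,  0.00000000e+00,
         1.00000000e+00]])}
```

View pics/scene0.png

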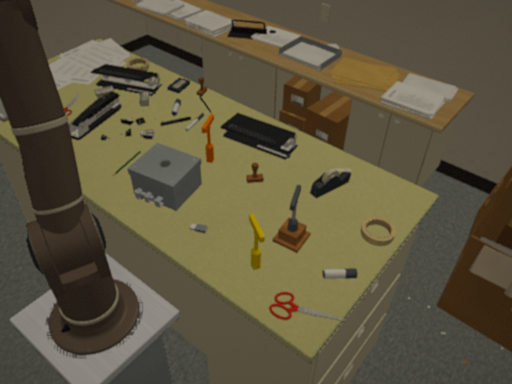

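View pics/side0.png

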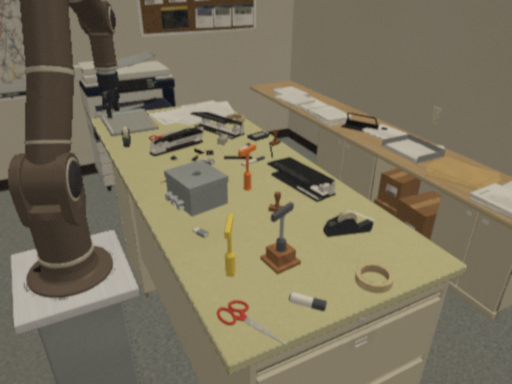

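View pics/wrist0.png

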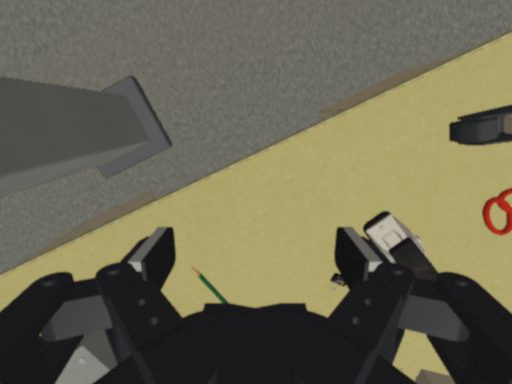

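Things that could be taken for the key in the scene view are the grey key in the brown stand (294,215), an orange one (209,138) and a yellow one (257,243). I choose the grey steel one in the wooden stand. Next I check it in close crops and measure it.

```bash
cat > h.py <<'E'
import numpy as np, cv2
from scipy.spatial.transform import Rotation as R
def pose(f,s=None):
    if "hand_eye" in f:
        T=np.eye(4);T[:3,:3]=R.from_quat(s["tcp_rot"]).as_matrix();T[:3,3]=s["eef_pos"]
        return T@f["hand_eye"]
    T=np.eye(4);T[:3,:3]=R.from_quat(f["attitude"]).as_matrix();T[:3,3]=f["position"];return T
def cloud(f,T):
    h,w=f["depth"].shape
    u,v=np.meshgrid(np.arange(w),np.arange(h));d=f["depth"]
    P=np.stack([(u-f["cx"])/f["fx"]*d,(v-f["cy"])/f["fy"]*d,d],-1)
    P=P@T[:3,:3].T+T[:3,3]; P[d==0]=np.nan; return P
def proj(f,T,p):
    q=(np.asarray(p)-T[:3,3])@T[:3,:3]
    return np.array([q[...,0]/q[...,2]*f["fx"]+f["cx"],q[...,1]/q[...,2]*f["fy"]+f["cy"]]).T
def onplane(f,T,u,v,z):
    d=T[:3,:3]@np.array([(u-f["cx"])/f["fx"],(v-f["cy"])/f["fy"],1]);return T[:3,3]+d*(z-T[2,3])/d[2]
def crop(img,x0,y0,x1,y1,k,name):
    cv2.imwrite(name,cv2.resize(img[y0:y1,x0:x1,::-1],None,fx=k,fy=k,interpolation=cv2.INTER_CUBIC))
E
python3 - <<'E'
from h import *
a=np.load("pics/scene0.npz");b=np.load("pics/side0.npz")
A=a["img"][175:255,255:335];B=b["img"][195:275,245:325]
C=a["img"][140:210,125:205];
D=b["img"][155:225,155:235]
r=lambda i:cv2.resize(i,(400,300) if i.shape[0]!=80 else (400,300),interpolation=cv2.INTER_CUBIC)
cv2.imwrite("pics/c0.png",np.vstack([np.hstack([r(A),r(B)]),np.hstack([r(C),r(D)])])[:,:,::-1])
for f,pts in((a,[(297,192),(292,225),(275,237),(292,248),(308,237),(166,150),(140,170),(199,171),(163,163)]),(b,[(283,211),(281,243),(197,172)])):
    P=cloud(f,pose(f))
    for u,v in pts: print(u,v,P[v,u].round(3))
E
```

```text
297 192 [ 0.555 -0.233  0.181]
292 225 [ 0.53  -0.243  0.075]
275 237 [ 0.506 -0.202  0.014]
292 248 [ 0.504 -0.266  0.013]
308 237 [ 0.582 -0.271 -0.002]
166 150 [0.511 0.263 0.106]
140 170 [0.387 0.25  0.106]
199 171 [0.542 0.145 0.059]
163 163 [0.465 0.229 0.097]
283 211 [ 0.54  -0.244  0.175]
281 243 [ 0.536 -0.248  0.073]
197 172 [0.466 0.221 0.106]
```

View pics/c0.png

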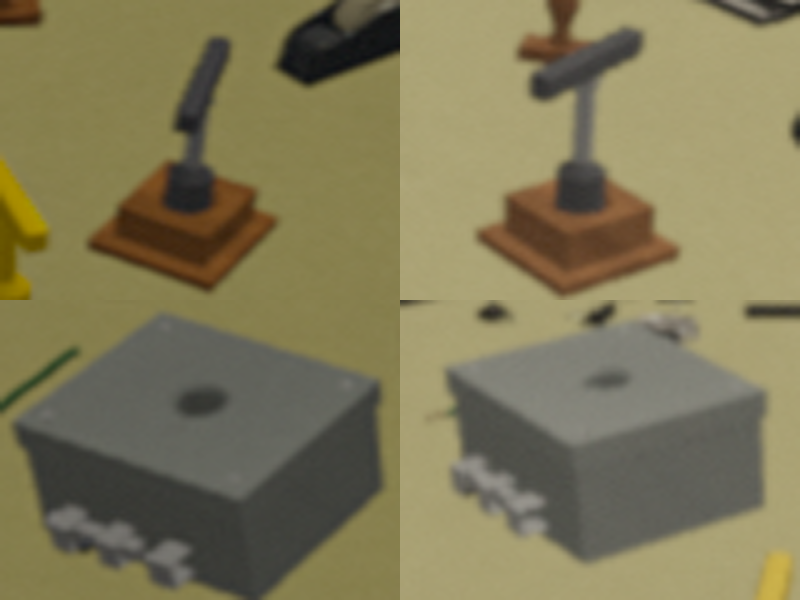

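The close crops show the grey key standing in the brown stepped stand, near (0.54,-0.247) with its bar at about z 0.175. The box's mouth is near (0.466,0.22) with the lid at 0.107. Now I move above the box for close wrist views.

```bash
python3 -m inch '[20,-35,10,0,0,0, 50,-90,20,0,0,0, 85,-145,30,0,0,0, 115,-200,40,0,0,0, 145,-255,45,0,0,0]' 0 && python3 -m inch '[25,-45,0,0,0,0, 45,-80,0,0,0,0, 52,-90,0,0,0,0, 52,-90,0,0,0,0, 52,-90,0,0,0,0]'
python3 - <<'E'
from plant import *
from h import *
s=state();f=grab_frame("wrist");np.savez("pics/w1.npz",pos=s["eef_pos"],rot=s["tcp_rot"],**f)
cv2.imwrite("pics/w1.png",f["img"][:,:,::-1]);print(s["eef_pos"],s["tcp_rot"],s["force"],s["joint_pos"])
E
```

```text
time: 0.78
eef_pos: [0.412, 0.3123, 0.3013]
tcp_rot: [0.221, 0.975, 0.0, 0.0]
force: [1.1, -0.0, 0.4]
grip_width: 0.0853
time: 1.4
eef_pos: [0.4624, 0.2257, 0.3006]
tcp_rot: [0.219, 0.976, 0.0, -0.0]
force: [-0.5, 0.7, -0.2]
grip_width: 0.0857
[0.46241058 0.22570833 0.30059887] [ 2.19471056e-01  9.75618936e-01  1.08092371e-04 -3.68384310e-04] [-0.48416045  0.74991243 -0.19516369] [-0.69713328  0.18113879  0.17374172  1.8098575  -0.03478758  1.15388321
  0.61617715]
```

View pics/w1.png

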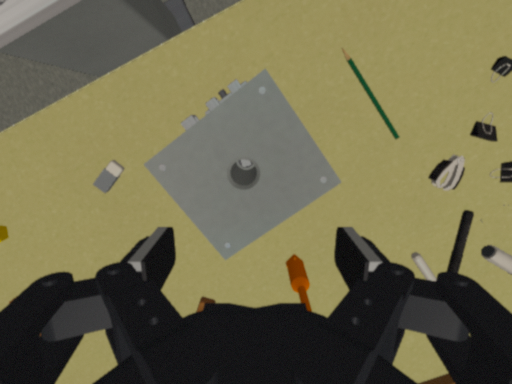

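The lid shows corners at about (266,70), (340,182), (226,258) and (146,164), and the mouth is at (244,173) with the stem visible inside. The orange look-alike stands just right of it at (297,275). Next I enlarge the mouth and measure.

```bash
python3 - <<'E'
from h import *
f=np.load("pics/w1.npz");s=dict(eef_pos=f["pos"],tcp_rot=f["rot"]);T=pose(f,s)
crop(f["img"],214,148,274,198,12,"pics/c1.png")
P=cloud(f,T)
for u,v in((266,75),(335,180),(226,250),(152,164),(244,150),(244,195),(222,173),(266,173),(295,262),(245,166)):print(u,v,P[v,u].round(4))
C=np.array([onplane(f,T,u,v,.110) for u,v in((266,70),(340,182),(226,258),(146,164))]);print(C.round(4),C.mean(0))
print([np.linalg.norm(C[i]-C[(i+1)%4]).round(4) for i in range(4)],[np.degrees(np.arctan2(*(C[(i+1)%4]-C[i])[1::-1])).round(1) for i in range(4)])
print(onplane(f,T,244,173.5,.11))
# lid mask fit
m=(abs(P[...,2]-.108)<.015).astype(np.uint8)
n,l,st,c=cv2.connectedComponentsWithStats(m);i=1+np.argmax(st[1:,4]);print(st[i],c[i])
r=cv2.minAreaRect(np.argwhere(l==i)[:,::-1].astype(np.float32));b=cv2.boxPoints(r);print(b)
C=np.array([onplane(f,T,u,v,.110) for u,v in b]);print(C,C.mean(0));print([np.linalg.norm(C[i]-C[(i+1)%4]).round(4) for i in range(4)],[np.degrees(np.arctan2(*(C[(i+1)%4]-C[i])[1::-1])).round(1) for i in range(4)])
E
```

```text
266 75 [0.3711 0.2822 0.1095]
335 180 [0.5122 0.3078 0.1092]
226 250 [0.5384 0.1487 0.11  ]
152 164 [0.402  0.1207 0.1092]
244 150 [0.4334 0.2255 0.1102]
244 195 [0.4822 0.2017 0.11  ]
222 173 [0.4465 0.1903 0.1111]
266 173 [0.4688 0.2371 0.111 ]
295 262 [0.645  0.2129 0.0242]
245 166 [0.4634 0.2092 0.0295]
[[0.3666 0.2842 0.11  ]
 [0.5168 0.3121 0.11  ]
 [0.5486 0.1435 0.11  ]
 [0.399  0.1147 0.11  ]] [0.45774503 0.21363809 0.11      ]
[np.float64(0.1528), np.float64(0.1716), np.float64(0.1524), np.float64(0.1726)] [np.float64(10.5), np.float64(-79.3), np.float64(-169.1), np.float64(100.8)]
[0.45837307 0.21328518 0.11      ]
[  143    69   199   191 18895] [243.63455941 166.94977507]
[[137.30942 155.68301]
 [264.8962   68.38679]
 [342.1113  181.23962]
 [214.5245  268.53586]]
[[0.38627921 0.11074838 0.11      ]
 [0.36462109 0.28381721 0.11      ]
 [0.51698954 0.31473198 0.11      ]
 [0.5558839  0.12299454 0.11      ]] [0.45594343 0.20807303 0.11      ]
[np.float64(0.1744), np.float64(0.1555), np.float64(0.1956), np.float64(0.17)] [np.float64(97.1), np.float64(11.5), np.float64(-78.5), np.float64(-175.9)]
```

View pics/c1.png

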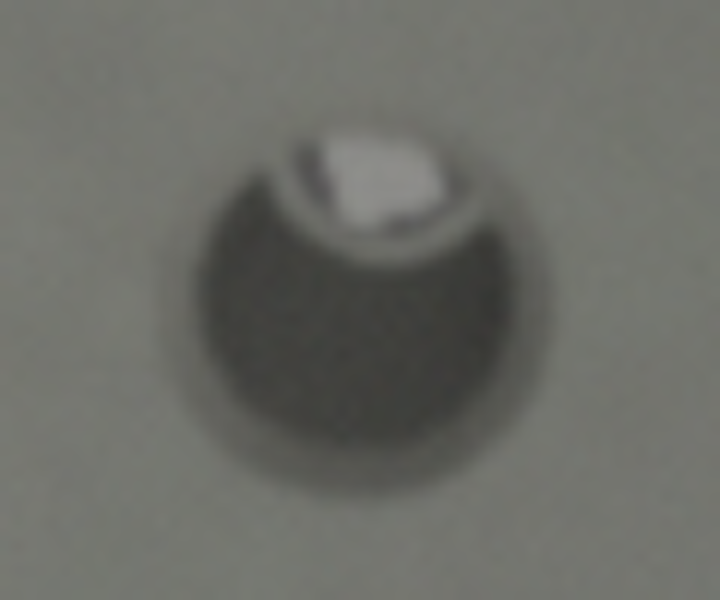

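```bash
python3 -m inch '[15,-10,-20,0,0,0, 35,-24,-50,0,0,0, 52,-34,-75,0,0,0, 52,-34,-75,0,0,0, 52,-34,-75,0,0,0]'
python3 - <<'E'
from plant import *
from h import *
s=state();f=grab_frame("wrist");np.savez("pics/w2.npz",pos=s["eef_pos"],rot=s["tcp_rot"],**f);s2=state()
cv2.imwrite("pics/w2.png",f["img"][:,:,::-1]);print(s["eef_pos"],s2["eef_pos"],s["tcp_rot"],s["force"])
crop(f["img"],224,89,284,139,12,"pics/c2.png")
E
```

```text
time: 2.08
eef_pos: [0.5147, 0.1915, 0.2263]
tcp_rot: [0.22, 0.976, 0.0, -0.0]
force: [0.7, -0.3, 0.2]
grip_width: 0.0853
[0.51474518 0.19152296 0.22633531] [0.51489829 0.19155655 0.22673812] [ 2.19821057e-01  9.75540161e-01  2.93675534e-04 -1.04446986e-04] [ 0.72180433 -0.25948614  0.161886  ]
```

View pics/w2.png

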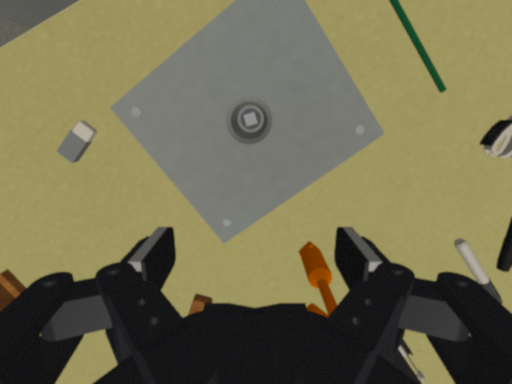

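View pics/c2.png

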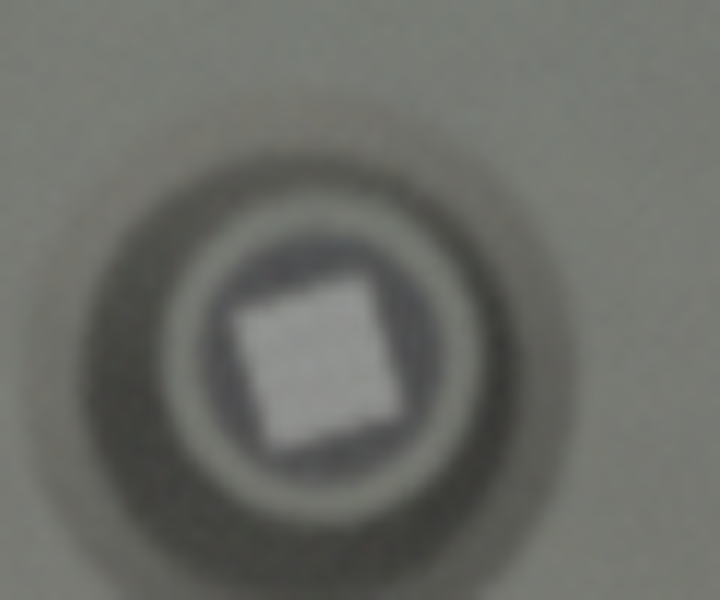

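```bash
python3 - <<'E'
from h import *
f=np.load("pics/w2.npz");s=dict(eef_pos=f["pos"],tcp_rot=f["rot"]);T=pose(f,s)
q=[(235,313),(365,272),(405,412),(270,452)]
C=np.array([onplane(f,T,224-.46+x/12,89-.46+y/12,.03) for x,y in q]);print(C.round(4),C.mean(0).round(4))
print([np.linalg.norm(C[i]-C[(i+1)%4]).round(4) for i in range(4)],[np.degrees(np.arctan2(*(C[(i+1)%4]-C[i])[1::-1])).round(1) for i in range(4)])
crop(f["img"],214,84,284,154,8,"pics/c3.png")
P=cloud(f,T);print(P[118,249],P[90,240])
C=np.array([onplane(f,T,u,v,.110) for u,v in((383,132),(225,242),(111,107))]);print(C,[np.linalg.norm(C[i]-C[i+1]).round(4) for i in range(2)],[np.degrees(np.arctan2(*(C[i+1]-C[i])[1::-1])).round(1) for i in range(2)],(C[0]+C[2])/2)
# mouth
g=f["img"][84:154,214:284].mean(2); print(onplane(f,T,249.5,120.7,.11))
v,u=250,308
print("orange",P[v,u], P[290,322],P[305,330])
E
```

```text
[[0.4499 0.2075 0.03  ]
 [0.4518 0.2203 0.03  ]
 [0.4651 0.2182 0.03  ]
 [0.4629 0.2049 0.03  ]] [0.4574 0.2127 0.03  ]
[np.float64(0.0129), np.float64(0.0134), np.float64(0.0134), np.float64(0.0132)] [np.float64(81.5), np.float64(-8.9), np.float64(-99.3), np.float64(168.6)]
[0.45614082 0.21196465 0.03085533] [0.43235592 0.21674563 0.10978017]
[[0.5159233  0.31295652 0.11      ]
 [0.55005372 0.14264303 0.11      ]
 [0.39796466 0.11291844 0.11      ]] [np.float64(0.1737), np.float64(0.155)] [np.float64(-78.7), np.float64(-168.9)] [0.45694398 0.21293748 0.11      ]
[0.45799182 0.21314091 0.11      ]
orange [0.64443733 0.20873096 0.02138772] [0.65242351 0.20639848 0.09444762] [0.65326164 0.20838748 0.11809978]
```

View pics/c3.png

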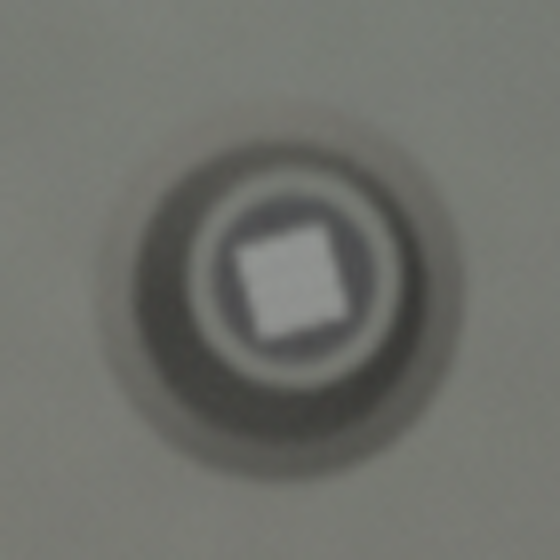

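Mouth and stem both come out at (0.458,0.213), the stem sides at about -9.5° and the box yaw at about 11°. Now I go above the key.

```bash
python3 -m inch '[5,-25,20,0,0,0, 10,-80,45,0,0,0, 15,-140,45,0,0,0, 25,-200,45,0,0,0, 30,-260,45,0,0,0]' && python3 -m inch '[5,-60,0,0,0,0, 10,-115,0,0,0,0, 12,-165,0,0,0,0, 12,-175,0,0,0,0, 12,-175,0,0,0,0]'
python3 - <<'E'
from plant import *
from h import *
s=state();f=grab_frame("wrist");np.savez("pics/w3.npz",pos=s["eef_pos"],rot=s["tcp_rot"],**f);s2=state()
cv2.imwrite("pics/w3.png",f["img"][:,:,::-1]);print(s["eef_pos"],s2["eef_pos"],s["tcp_rot"],s["force"],s["joint_pos"])
E
```

```text
time: 2.75
eef_pos: [0.5458, -0.0705, 0.2725]
tcp_rot: [0.22, 0.976, 0.001, 0.001]
force: [1.9, -0.3, -0.4]
grip_width: 0.0849
time: 3.38
eef_pos: [0.5574, -0.2443, 0.2715]
tcp_rot: [0.221, 0.975, 0.0, 0.0]
force: [-0.6, 0.0, -0.5]
grip_width: 0.0855
[ 0.55743161 -0.24432     0.27146374] [ 0.557748   -0.24308269  0.27129927] [2.20641270e-01 9.75354865e-01 3.61270670e-04 4.32440975e-04] [-0.60960212  0.03601198 -0.47351792] [ 0.02895784  0.38413012  0.41387057  1.64179016 -0.16684327  1.14987071
  1.61013055]
```

View pics/w3.png

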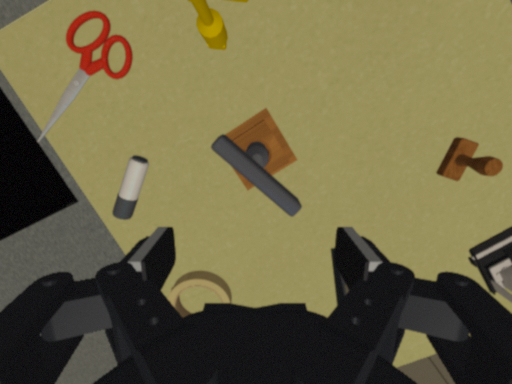

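The picture shows the bar from (220,144) to (293,208), with the shank barrel and stand behind it at (258,153). The stamp is at (470,160).

```bash
cat > bar.py <<'E'
import sys
from h import *
f=np.load(sys.argv[1]);s=dict(eef_pos=f["pos"],tcp_rot=f["rot"]);T=pose(f,s);P=cloud(f,T)
a=np.array([float(x) for x in sys.argv[2:4]])
d=np.linalg.norm(P[...,:2]-a,axis=-1)
m=(d<.07)&(P[...,2]>.155)&(P[...,2]<.2)
Q=P[m];z=np.median(Q[:,2]);print(len(Q),"z",z,np.percentile(Q[:,2],[5,95]))
px=np.argwhere(m)[:,::-1].astype(np.float32);r=cv2.minAreaRect(px);print(r)
ztop=float(np.percentile(Q[:,2],80))
W=np.array([onplane(f,T,u,v,.181)[:2] for u,v in px]).astype(np.float32)
r=cv2.minAreaRect(W);b=cv2.boxPoints(r);print("rect centre",r[0],"size",r[1]);
e=b[1]-b[0] if np.linalg.norm(b[1]-b[0])>np.linalg.norm(b[2]-b[1]) else b[2]-b[1]
print("bar angle",np.degrees(np.arctan2(e[1],e[0])))
R_=T[:3,:3];q=s["tcp_rot"];M=R.from_quat(q).as_matrix();print("tool x angle",np.degrees(np.arctan2(M[1,0],M[0,0])),"y",np.degrees(np.arctan2(M[1,1],M[0,1])),"tcp",s["eef_pos"])
# barrel in hole: z 0.06..0.09
m2=(d<.04)&(P[...,2]>.052)&(P[...,2]<.1);print("barrel",np.median(P[m2],axis=0) if m2.any() else None)
E
python3 bar.py pics/w3.npz 0.54 -0.247; python3 - <<'E'
from h import *
f=np.load("pics/w3.npz");crop(f["img"],200,95,320,225,6,"pics/c4.png")
s=dict(eef_pos=f["pos"],tcp_rot=f["rot"]);T=pose(f,s);P=cloud(f,T);print(P[145:162:3,250:268:4])
E
```

```text
2100 z 0.18056677340591432 [0.16844856 0.1818206 ]
((256.9361572265625, 174.33090209960938), (109.22452545166016, 22.066680908203125), 40.502845764160156)
rect centre (0.5418955087661743, -0.23420624434947968) size (0.08814406394958496, 0.01780916191637516)
bar angle 22.930485
tool x angle 154.50657702537683 y 64.50661213019659 tcp [ 0.55743161 -0.24432     0.27146374]
barrel [ 0.53701116 -0.23059734  0.07972984]
[[[ 0.52941747 -0.23758682  0.05097693]
  [ 0.52972086 -0.23215137  0.0694628 ]
  [ 0.5321274  -0.22796528  0.0661858 ]
  [ 0.53643945 -0.2240358   0.04656207]
  [ 0.53858339 -0.21942399  0.04704107]]

 [[ 0.53004495 -0.23747405  0.07739894]
  [ 0.53184607 -0.23317076  0.079268  ]
  [ 0.53380716 -0.22897913  0.07957342]
  [ 0.53620152 -0.22488646  0.07635654]
  [ 0.54675833 -0.22147492  0.01092552]]

 [[ 0.53291064 -0.23881941  0.07985721]
  [ 0.53463282 -0.23450418  0.08213966]
  [ 0.53666269 -0.23036686  0.08178421]
  [ 0.53883099 -0.22625009  0.08043289]
  [ 0.54154375 -0.22216035  0.07533743]]

 [[ 0.53588976 -0.24023778  0.08115709]
  [ 0.53736985 -0.23581384  0.08508562]
  [ 0.53926816 -0.2316627   0.08561474]
  [ 0.54159173 -0.22763145  0.08315361]
  [ 0.54446813 -0.22360835  0.0772426 ]]

 [[ 0.52819343 -0.23525867  0.16134333]
  [ 0.53774052 -0.23599747  0.10443255]
  [ 0.53926138 -0.23200342  0.10666237]
  [ 0.54445575 -0.22903187  0.08496615]
  [ 0.54727844 -0.2250315   0.07972984]]

 [[ 0.52819085 -0.23500393  0.17745011]
  [ 0.53763433 -0.23595331  0.12441555]
  [ 0.53903626 -0.23222044  0.12646328]
  [ 0.54760608 -0.23050675  0.08493046]
  [ 0.55066745 -0.22655141  0.07865579]]]
```

View pics/c4.png

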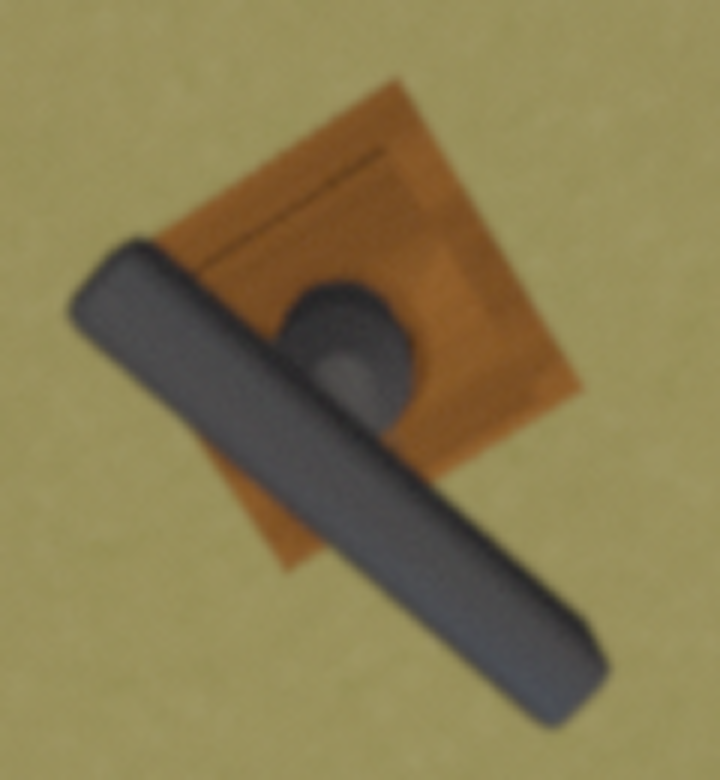

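Bar: centre (0.542,-0.234), top at 0.1815, which fits the expected 0.010+0.171, and axis at about 23°. I turn the jaws across it and look again from this second place.

```bash
python3 -m inch '[-3,2,0,0,0,10, -8,5,0,0,0,20, -12,8,0,0,0,30, -15,10,0,0,0,40, -15,10,0,0,0,48.5]' &&  python3 -m inch '[0,0,-10,0,0,0, 0,0,-15,0,0,0, 0,0,-15,0,0,0, 0,0,-15,0,0,0, 0,0,-15,0,0,0]'
python3 - <<'E'
from plant import *
from h import *
s=state();f=grab_frame("wrist");np.savez("pics/w4.npz",pos=s["eef_pos"],rot=s["tcp_rot"],**f);s2=state()
cv2.imwrite("pics/w4.png",f["img"][:,:,::-1]);print(s["eef_pos"],s2["eef_pos"],s["tcp_rot"],s["force"],s["joint_pos"])
E
python3 bar.py pics/w4.npz 0.54 -0.235
```

```text
time: 4.05
eef_pos: [0.5427, -0.2318, 0.2713]
tcp_rot: [-0.204, 0.979, 0.0, 0.0]
force: [0.8, 0.2, -0.2]
grip_width: 0.0854
time: 4.68
eef_pos: [0.5424, -0.2349, 0.256]
tcp_rot: [-0.199, 0.98, -0.0, 0.0]
force: [1.4, 0.0, -0.8]
grip_width: 0.0854
[ 0.54237114 -0.23492001  0.25598559] [ 0.54231997 -0.2349325   0.2559534 ] [-1.99263339e-01  9.79945966e-01 -8.31579825e-05  1.33419409e-04] [ 1.37319338  0.00842405 -0.81059206] [ 0.14222612  0.35484758  0.24261029  1.69618639 -0.09372534  1.10159442
  2.38471785]
2032 z 0.18080041333979524 [0.17857002 0.18194162]
((253.599853515625, 199.99000549316406), (112.18441772460938, 18.964033126831055), 89.04515838623047)
rect centre (0.5420635938644409, -0.23642170429229736) size (0.08967576920986176, 0.014316346496343613)
bar angle 23.277811
tool x angle -157.0122294667621 y 112.98776770525465 tcp [ 0.54237114 -0.23492001  0.25598559]
barrel [ 0.54061378 -0.22750474  0.07764148]
```

View pics/w4.png

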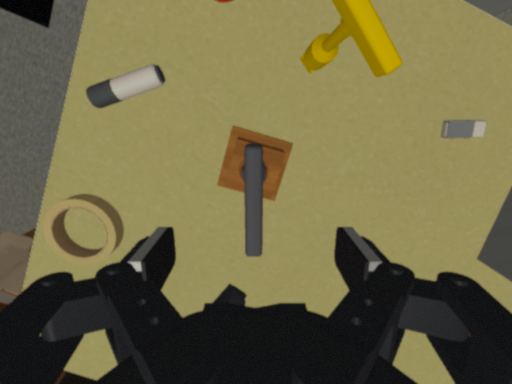

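The view shows the bar running vertically from (253,145) to (253,255), centred between the jaws. The measured bar is 89.7 x 14.3 mm, so I descend.

```bash
python3 -m inch '[0,-1.5,-15,0,0,0, 0,-1.5,-40,0,0,0, 0,-1.5,-65,0,0,0, 0,-1.5,-80,0,0,0, 0,-1.5,-80,0,0,0]' 0 && python3 -m inch '[0,0,0,0,0,0, 0,0,0,0,0,0, 0,0,0,0,0,0, 0,0,0,0,0,0, 0,0,0,0,0,0]' 0.5 50
```

```text
time: 5.35
eef_pos: [0.5415, -0.2362, 0.1744]
tcp_rot: [-0.199, 0.98, 0.001, -0.001]
force: [0.8, -0.2, -0.7]
grip_width: 0.0853
time: 5.98
eef_pos: [0.5423, -0.2364, 0.176]
tcp_rot: [-0.2, 0.98, -0.0, 0.0]
force: [-0.4, -0.4, 0.6]
grip_width: 0.0428
```

```bash
python3 -m inch '[0,0,0,0,0,0, 0,0,0,0,0,0, 0,0,0,0,0,0, 0,0,0,0,0,0, 0,0,0,0,0,0]' 1 55 && python3 -m inch '[0,0,5,0,0,0, 0,0,20,0,0,0, 0,0,40,0,0,0, 0,0,60,0,0,0, 0,0,80,0,0,0]'
```

```text
time: 6.6
eef_pos: [0.5423, -0.2364, 0.1759]
tcp_rot: [-0.199, 0.98, -0.0, 0.0]
force: [0.8, -0.2, 0.6]
grip_width: 0.0133
time: 7.22
eef_pos: [0.5422, -0.2364, 0.2574]
tcp_rot: [-0.199, 0.98, -0.0, 0.0]
force: [-0.1, 0.7, -2.6]
grip_width: 0.0132
```

The key is held (width 13.3 mm, weight shows). I lift higher, then check how the key hangs with the fixed cameras.

```bash
python3 -m inch '[0,0,25,0,0,0, 0,10,60,0,0,-3, -5,40,100,0,0,-8, -15,90,105,0,0,-15, -28,150,105,0,0,-21]' && python3 -m inch '[-12,60,0,0,0,-5, -24,120,0,0,0,-9, -35,180,0,0,0,-11.8, -48,240,0,0,0,-11.8, -56,290,0,0,0,-11.8]' && python3 -m inch '[0,8,0,0,0,0, 0,10,-10,0,0,0, 0,10,-30,0,0,0, 0,10,-35,0,0,0, 0,10,-35,0,0,0]'
python3 - <<'E'
from plant import *
from h import *
s=state();f=grab_frame("wrist");np.savez("pics/w5.npz",pos=s["eef_pos"],rot=s["tcp_rot"],**f)
print(s["eef_pos"],s["tcp_rot"],s["joint_pos"])
a=grab_frame("scene");b=grab_frame("side");np.savez("pics/a5.npz",**a);np.savez("pics/b5.npz",**b)
cv2.imwrite("pics/w5.png",f["img"][:,:,::-1])
r=lambda i:cv2.resize(i,(400,480),interpolation=cv2.INTER_CUBIC)
cv2.imwrite("pics/ab5.png",np.hstack([r(a["img"][90:210,115:215]),r(b["img"][95:215,150:250])])[:,:,::-1])
M=R.from_quat(s["tcp_rot"]).as_matrix();print("y ang",np.degrees(np.arctan2(M[1,1],M[0,1])),M[:,2])
E
```

```text
time: 7.85
eef_pos: [0.514, -0.0859, 0.3626]
tcp_rot: [-0.015, 1.0, -0.0, 0.001]
force: [2.1, 1.3, -1.9]
grip_width: 0.0131
time: 8.48
eef_pos: [0.4571, 0.2058, 0.362]
tcp_rot: [0.085, 0.996, 0.0, 0.001]
force: [0.6, 0.7, -2.1]
grip_width: 0.0133
time: 9.1
eef_pos: [0.4585, 0.2125, 0.3257]
tcp_rot: [0.086, 0.996, -0.0, -0.0]
force: [-0.3, -0.6, -1.5]
grip_width: 0.0133
[0.45847435 0.21248142 0.32574561] [ 8.61910730e-02  9.96278567e-01 -2.93417237e-04 -1.72157057e-04] [-0.5174551   0.15114275 -0.01426457  1.78173396  0.00259422  1.20935281
  0.86572414]
y ang 80.11096516248618 [-3.93612664e-04 -5.54973805e-04 -9.99999769e-01]
```

View pics/w5.png

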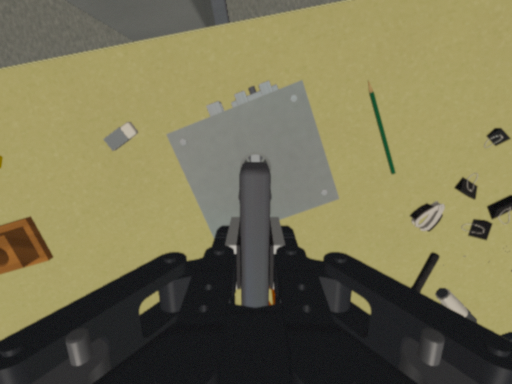

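View pics/ab5.png

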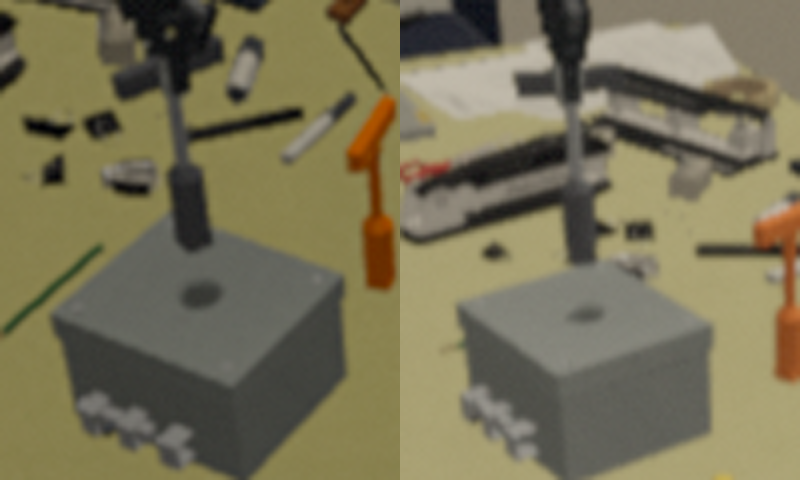

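```bash
python3 - <<'E'
from h import *
for n in("a5","b5"):
    f=np.load(f"pics/{n}.npz");T=pose(f);P=cloud(f,T)
    print(n,"pred mouth",proj(f,T,[.4578,.213,.11]),"pred axis z .16,.19,.23,.25,.30",proj(f,T,np.array([[.4585,.2125,z] for z in(.16,.19,.23,.25,.30)])).round(1))
    # silhouette mid of key by depth at rows
    d=np.linalg.norm(P[...,:2]-[.458,.213],axis=-1)
    m=(d<.03)&(P[...,2]>.135)&(P[...,2]<.31)
    c=T[:3,3]
    for v in range(90,165,4):
        u=np.where(m[v])[0]
        if len(u): print(v,u.min(),u.max(),(u.min()+u.max())/2, P[v,int(u.mean())].round(3))
E
```

```text
a5 pred mouth [164.37631284 163.02278481] pred axis z .16,.19,.23,.25,.30 [[162.9 150.6]
 [161.7 142.9]
 [160.2 132.3]
 [159.4 126.8]
 [157.4 112.7]]
114 155 160 157.5 [0.45  0.204 0.303]
118 157 160 158.5 [0.455 0.209 0.285]
122 157 160 158.5 [0.455 0.211 0.27 ]
126 158 161 159.5 [0.454 0.208 0.257]
130 158 162 160.0 [0.454 0.207 0.243]
134 156 165 160.5 [0.45  0.203 0.233]
138 157 165 161.0 [0.449 0.2   0.22 ]
142 157 166 161.5 [0.452 0.207 0.2  ]
146 158 167 162.5 [0.449 0.201 0.19 ]
150 159 167 163.0 [0.451 0.202 0.172]
b5 pred mouth [195.5409436  172.20266608] pred axis z .16,.19,.23,.25,.30 [[194.9 159.2]
 [194.3 151.1]
 [193.5 140.2]
 [193.1 134.6]
 [192.1 120.2]]
118 187 199 193.0 [0.466 0.204 0.309]
122 190 194 192.0 [0.454 0.203 0.297]
126 191 194 192.5 [0.454 0.206 0.283]
130 192 194 193.0 [0.458 0.21  0.267]
134 192 195 193.5 [0.456 0.205 0.255]
138 192 195 193.5 [0.455 0.207 0.24 ]
142 190 198 194.0 [0.456 0.202 0.228]
146 190 198 194.0 [0.453 0.197 0.216]
150 191 198 194.5 [0.454 0.202 0.199]
154 191 198 194.5 [0.453 0.2   0.185]
158 192 198 195.0 [0.456 0.203 0.169]
```

The key hangs upright and its axis matches the prediction within 0.5 px in both views. Next I lower it gently into the mouth.

```bash
python3 -m inch '[-0.3,0.4,-15,0,0,0, -0.3,0.4,-30,0,0,0, -0.3,0.4,-42,0,0,0, -0.3,0.4,-48,0,0,0, -0.3,0.4,-50,0,0,0]' && python3 -m inch '[0,0,-2,0,0,0, 0,0,-4,0,0,0, 0,0,-6,0,0,0, 0,0,-8,0,0,0, 0,0,-10,0,0,0]'
```

```text
time: 9.88
eef_pos: [0.4579, 0.214, 0.2753]
tcp_rot: [0.085, 0.996, -0.0, -0.0]
force: [-0.4, 0.9, -1.7]
grip_width: 0.0131
time: 10.5
eef_pos: [0.4579, 0.214, 0.2657]
tcp_rot: [0.085, 0.996, -0.0, 0.0]
force: [0.4, -1.2, -1.9]
grip_width: 0.0133
```

```bash
python3 - <<'E'
from plant import *
from h import *
s=state();print(s["eef_pos"],s["force"],s["torque"])
a=grab_frame("scene");b=grab_frame("side")
r=lambda i:cv2.resize(i,(400,400),interpolation=cv2.INTER_CUBIC)
cv2.imwrite("pics/ab6.png",np.hstack([r(a["img"][120:200,125:205]),r(b["img"][130:210,155:235])])[:,:,::-1])
E
```

```text
[0.45792543 0.2139895  0.26572247] [ 0.39860501 -1.19052531 -1.86534406] [-0.16206638  0.25794848  0.06701253]
```

View pics/ab6.png

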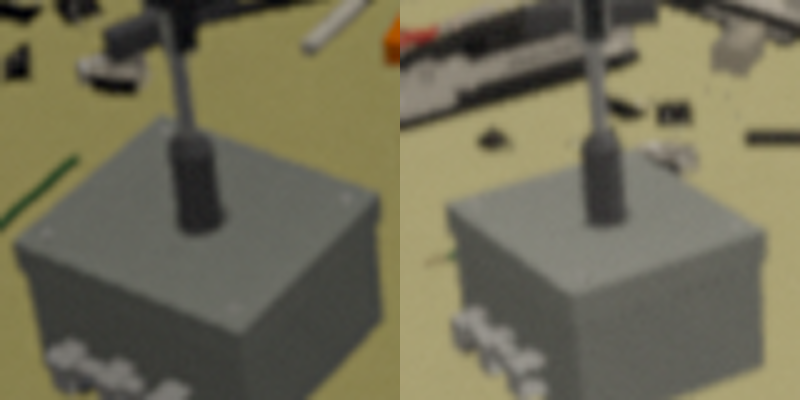

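The foot has gone into the mouth freely in both views. I continue down with force checks.

```bash
python3 -m inch '[0,-0.7,-4,0,0,0, 0,-0.7,-8,0,0,0, 0,-0.7,-12,0,0,0, 0,-0.7,-16,0,0,0, 0,-0.7,-20,0,0,0]'; python3 -m inch '[0,0,-5,0,0,0, 0,0,-10,0,0,0, 0,0,-15,0,0,0, 0,0,-20,0,0,0, 0,0,-25,0,0,0]';python3 -m inch '[0,0,-3,0,0,0, 0,0,-6,0,0,0, 0,0,-9,0,0,0, 0,0,-12,0,0,0, 0,0,-15,0,0,0]'
```

```text
time: 11.22
eef_pos: [0.4578, 0.2133, 0.2455]
tcp_rot: [0.085, 0.996, -0.0, -0.0]
force: [-2.2, 0.1, -1.7]
grip_width: 0.0133
time: 11.85
eef_pos: [0.4579, 0.2133, 0.2204]
tcp_rot: [0.085, 0.996, -0.0, -0.0]
force: [-1.3, 0.5, -1.1]
grip_width: 0.0135
time: 12.48
eef_pos: [0.4579, 0.2133, 0.2056]
tcp_rot: [0.085, 0.996, -0.0, -0.0]
force: [-2.3, -0.2, -0.6]
grip_width: 0.0133
```

```bash
python3 -m inch '[0,0,-2,0,0,0, 0,0,-4,0,0,0, 0,0,-6,0,0,0, 0,0,-8,0,0,0, 0,0,-8,0,0,0]'; python3 -m inch '[0,0,-0.5,0,0,0, 0,0,-1,0,0,0, 0,0,-1.5,0,0,0, 0,0,-2,0,0,0, 0,0,-2,0,0,0]'
```

```text
time: 13.1
eef_pos: [0.4578, 0.2133, 0.1975]
tcp_rot: [0.085, 0.996, -0.0, -0.0]
force: [-1.2, -0.5, -3.2]
grip_width: 0.0131
time: 13.72
eef_pos: [0.4579, 0.2134, 0.1958]
tcp_rot: [0.085, 0.996, 0.0, 0.0]
force: [-3.0, -1.1, 0.3]
grip_width: 0.013
```

```bash
python3 -m inch '[0,0,-0.4,0,0,0, 0,0,-0.8,0,0,0, 0,0,-1.2,0,0,0, 0,0,-1.2,0,0,0, 0,0,-1.2,0,0,0]'; python3 -c "
from plant import *
for i in range(1):
  s=state();print(s['eef_pos'],s['force'],s['torque'])"
```

```text
time: 14.35
eef_pos: [0.4579, 0.2133, 0.1946]
tcp_rot: [0.085, 0.996, 0.0, -0.0]
force: [-2.8, -0.8, -0.7]
grip_width: 0.0132
[0.45792796 0.21331765 0.1945905 ] [-2.8322778  -0.75340721 -0.72302126] [-0.10155349  0.86011507 -0.00660784]
```

```bash
python3 -m inch '[-0.3,0,0,0,0,0, -0.7,0,0,0,0,0, -0.7,0,-0.5,0,0,0, -0.7,0,-1,0,0,0, -0.7,0,-1,0,0,0]'; python3 -m inch '[0,0,-0.4,0,0,0, 0,0,-0.8,0,0,0, 0,0,-1.2,0,0,0, 0,0,-1.2,0,0,0, 0,0,-1.2,0,0,0]'; python3 -c "
from plant import *
for i in range(1):
  s=state();print(s['eef_pos'],s['force'],s['torque'])"
```

```text
time: 14.98
eef_pos: [0.4573, 0.2135, 0.1936]
tcp_rot: [0.085, 0.996, 0.0, 0.0]
force: [-0.4, 0.4, -2.2]
grip_width: 0.0132
time: 15.6
eef_pos: [0.4572, 0.2133, 0.1923]
tcp_rot: [0.085, 0.996, -0.0, -0.0]
force: [-1.2, -0.1, -3.0]
grip_width: 0.0133
[0.4571624  0.21331991 0.19232102] [-1.1581095  -0.07990417 -2.97001951] [ 0.12832216  0.36369423 -0.00057477]
```

There is no resistance and the foot is already about 4 mm below the stem top, so it is sliding on. I keep going gently.

```bash
python3 -m inch '[0,0,-0.6,0,0,0, 0,0,-1.2,0,0,0, 0,0,-1.8,0,0,0, 0,0,-2.4,0,0,0, 0,0,-3,0,0,0]';python3 -m inch '[0,0,-0.6,0,0,0, 0,0,-1.2,0,0,0, 0,0,-1.8,0,0,0, 0,0,-2.4,0,0,0, 0,0,-3,0,0,0]'; python3 -c "
from plant import *
for i in range(1):
  s=state();print(s['eef_pos'],s['force'],s['torque'])"
```

```text
time: 16.23
eef_pos: [0.4572, 0.2134, 0.1894]
tcp_rot: [0.085, 0.996, 0.0, 0.0]
force: [-1.8, -0.6, -1.4]
grip_width: 0.0128
time: 16.85
eef_pos: [0.4572, 0.2134, 0.1864]
tcp_rot: [0.085, 0.996, 0.0, 0.0]
force: [-1.3, 0.2, -1.1]
grip_width: 0.0131
[0.45723129 0.21336433 0.18637701] [-1.30222364  0.19541459 -1.07636256] [ 0.07095839  0.45067635 -0.02039935]
```

```bash
python3 -m inch '[0,0,-0.6,0,0,0, 0,0,-1.2,0,0,0, 0,0,-1.8,0,0,0, 0,0,-2.4,0,0,0, 0,0,-3,0,0,0]';python3 -m inch '[0,0,-0.3,0,0,0, 0,0,-0.6,0,0,0, 0,0,-0.9,0,0,0, 0,0,-1.2,0,0,0, 0,0,-1.2,0,0,0]'; python3 -c "
from plant import *
for i in range(1):
  s=state();print(s['eef_pos'],s['force'],s['torque'])"
```

```text
time: 17.48
eef_pos: [0.4572, 0.2133, 0.1834]
tcp_rot: [0.085, 0.996, 0.0, -0.0]
force: [-1.6, 0.0, -1.3]
grip_width: 0.0128
time: 18.1
eef_pos: [0.4572, 0.2133, 0.1822]
tcp_rot: [0.085, 0.996, -0.0, -0.0]
force: [-1.7, 0.6, -3.0]
grip_width: 0.0134
[0.45716675 0.2133292  0.18216465] [-1.7447071   0.60773658 -3.03888737] [0.09072176 0.38210752 0.05407703]
```

```bash
python3 -m inch '[0,0,-0.3,0,0,0, 0,0,-0.5,0,0,0, 0,0,-0.5,0,0,0, 0,0,-0.5,0,0,0, 0,0,-0.5,0,0,0]'; python3 -c "
from plant import *
for i in range(1):
  s=state();print(s['eef_pos'],s['force'],s['torque'])"
```

```text
time: 18.73
eef_pos: [0.4573, 0.2134, 0.1819]
tcp_rot: [0.085, 0.996, 0.0, 0.0]
force: [-1.1, 0.3, 0.8]
grip_width: 0.0133
[0.45733115 0.21339229 0.18185619] [-1.13363502  0.34305454  0.84255144] [-0.00434557  0.5448337   0.02786976]
```

Light contact at the bottom, with the foot at 0.016, so the key is home. I turn clockwise in stages and watch the moment about z.

```bash
python3 -m inch '[0,0,0.2,0,0,-4, 0,0,0.2,0,0,-8, 0,0,0.2,0,0,-12, 0,0,0.2,0,0,-16, 0,0,0.2,0,0,-20]';python3 -c "
from plant import *
for i in range(1):
  s=state();print(s['eef_pos'],s['force'],s['torque'])"; python3 -m inch '[0,0,0,0,0,-4, 0,0,0,0,0,-8, 0,0,0,0,0,-12, 0,0,0,0,0,-16, 0,0,0,0,0,-20]'; python3 -c "
from plant import *
for i in range(1):
  s=state();print(s['eef_pos'],s['force'],s['torque'])"
```

```text
time: 19.35
eef_pos: [0.457, 0.2135, 0.1819]
tcp_rot: [0.258, 0.966, -0.0, -0.0]
force: [-2.0, -0.3, 0.2]
grip_width: 0.0129
[0.45699739 0.21349023 0.1818628 ] [-1.98984325 -0.30107732  0.1773484 ] [0.18953412 0.70778064 0.06090241]
time: 19.98
eef_pos: [0.4571, 0.2137, 0.1819]
tcp_rot: [0.422, 0.907, 0.0, -0.0]
force: [-2.0, 1.6, -0.7]
grip_width: 0.0133
[0.45708403 0.21367322 0.18185107] [-2.03014537  1.64270179 -0.66484827] [0.32023374 0.57199321 0.14652579]
```

```bash
python3 -m inch '[0,0,0,0,0,-2, 0,0,0,0,0,-4, 0,0,0,0,0,-6, 0,0,0,0,0,-8, 0,0,0,0,0,-10]';python3 -c "
from plant import *
for i in range(1):
  s=state();print(s['eef_pos'],s['force'],s['torque'])"; python3 -m inch '[0,0,0,0,0,-1, 0,0,0,0,0,-2, 0,0,0,0,0,-3, 0,0,0,0,0,-4, 0,0,0,0,0,-4]'; python3 - <<'E'
from plant import *
from h import *
s=state();print(s['eef_pos'],s['force'],s['torque'])
M=R.from_quat(s["tcp_rot"]).as_matrix();print("y ang",np.degrees(np.arctan2(M[1,1],M[0,1])))
a=grab_frame("scene");b=grab_frame("side");w=grab_frame("wrist")
cv2.imwrite("pics/w7.png",w["img"][:,:,::-1])
r=lambda i:cv2.resize(i,(400,400),interpolation=cv2.INTER_CUBIC)
cv2.imwrite("pics/ab7.png",np.hstack([r(a["img"][120:200,125:205]),r(b["img"][130:210,155:235])])[:,:,::-1])
E
```

```text
time: 20.6
eef_pos: [0.4573, 0.2134, 0.1819]
tcp_rot: [0.499, 0.866, 0.0, 0.0]
force: [-1.1, 1.8, -1.8]
grip_width: 0.0136
[0.45726467 0.21344787 0.18190574] [-1.09355228  1.84061457 -1.82418167] [0.76447541 0.46887756 0.0813658 ]
time: 21.22
eef_pos: [0.4573, 0.2134, 0.1819]
tcp_rot: [0.528, 0.849, 0.0, 0.0]
force: [-1.3, 3.1, -2.2]
grip_width: 0.0132
[0.45725517 0.21339114 0.18192375] [-1.32763243  3.07766934 -2.21403062] [0.89655486 0.35091522 0.08969135]
y ang 26.202048585655344
```

View pics/ab7.png

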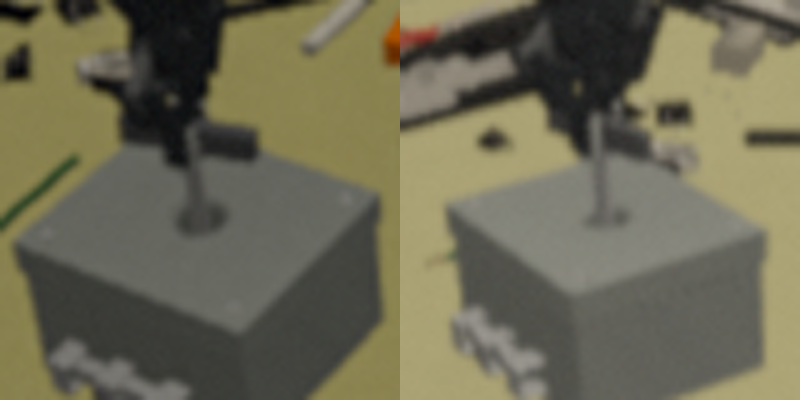

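View pics/w7.png

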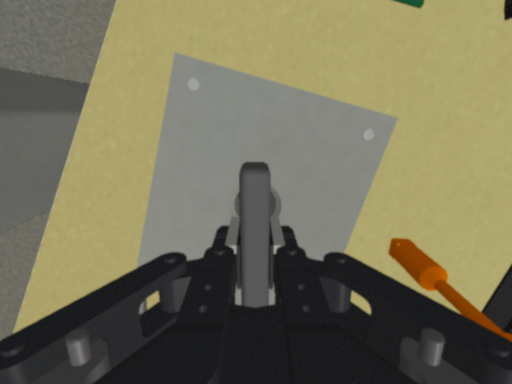

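```bash
python3 -m inch '[0,0.3,0,0,0,-1, 0,0.5,0,0,0,-2, 0,0.5,0,0,0,-3, 0,0.5,0,0,0,-4, 0,0.5,0,0,0,-4]';python3 -c "
from plant import *
for i in range(1):
  s=state();print(s['eef_pos'],s['force'],s['torque'])"; python3 -m inch '[0,0,0,0,0,-0.5, 0,0,0,0,0,-1, 0,0,0,0,0,-1.5, 0,0,0,0,0,-1.5, 0,0,0,0,0,-1.5]'; python3 - <<'E'
from plant import *
from h import *
s=state();print(s['eef_pos'],s['force'],s['torque'])
M=R.from_quat(s["tcp_rot"]).as_matrix();print("y ang",np.degrees(np.arctan2(M[1,1],M[0,1])))
E
```

```text
time: 22.0
eef_pos: [0.4572, 0.2138, 0.1819]
tcp_rot: [0.558, 0.83, -0.0, 0.0]
force: [-1.3, 1.4, -3.2]
grip_width: 0.0133
[0.45724239 0.21376323 0.18189624] [-1.34806713  1.36282374 -3.23989339] [0.58599633 0.31433492 0.0385977 ]
time: 22.62
eef_pos: [0.4572, 0.2138, 0.1819]
tcp_rot: [0.568, 0.823, -0.0, 0.0]
force: [-0.8, 2.2, -2.1]
grip_width: 0.0131
[0.45721599 0.21381643 0.1818814 ] [-0.80107196  2.1639008  -2.10157143] [0.56937677 0.2939423  0.02322815]
y ang 20.720633620382333
```

```bash
python3 -m inch '[0,0,0,0,0,-0.5, 0,0,0,0,0,-1, 0,0,0,0,0,-1.5, 0,0,0,0,0,-1.5, 0,0,0,0,0,-1.5]';python3 -c "
from plant import *
for i in range(1):
  s=state();print(s['eef_pos'],s['force'],s['torque'])"; python3 -m inch '[0,0,0,0,0,-0.5, 0,0,0,0,0,-1, 0,0,0,0,0,-1, 0,0,0,0,0,-1, 0,0,0,0,0,-1]'; python3 - <<'E'
from plant import *
from h import *
s=state();print(s['eef_pos'],s['force'],s['torque'])
M=R.from_quat(s["tcp_rot"]).as_matrix();print("y ang",np.degrees(np.arctan2(M[1,1],M[0,1])))
E
```

```text
time: 23.25
eef_pos: [0.4572, 0.2138, 0.1819]
tcp_rot: [0.579, 0.815, 0.0, 0.0]
force: [-1.0, 1.3, -2.4]
grip_width: 0.0131
[0.45723754 0.21384917 0.18191718] [-0.97155356  1.32741994 -2.35100963] [0.58095893 0.26383346 0.07556971]
time: 23.88
eef_pos: [0.4572, 0.2138, 0.1819]
tcp_rot: [0.586, 0.81, 0.0, 0.0]
force: [-0.5, 1.7, -4.3]
grip_width: 0.0129
[0.45723526 0.21383416 0.1819084 ] [-0.53731313  1.68207872 -4.30549211] [0.61214314 0.21857698 0.07028192]
y ang 18.21808989443445
```

```bash
cat > chk.py <<'E'
from plant import *
from h import *
s=state();print(s['force'].round(2),s['torque'].round(3))
M=R.from_quat(s["tcp_rot"]).as_matrix();print("y ang",np.degrees(np.arctan2(M[1,1],M[0,1])))
E
python3 -m inch '[0,0,0,0,0,-0.5, 0,0,0,0,0,-1, 0,0,0,0,0,-1, 0,0,0,0,0,-1, 0,0,0,0,0,-1]'; python3 chk.py; python3 -m inch '[0,0,0,0,0,-0.5, 0,0,0,0,0,-1, 0,0,0,0,0,-1, 0,0,0,0,0,-1, 0,0,0,0,0,-1]'; python3 chk.py
```

```text
time: 24.5
eef_pos: [0.4573, 0.2138, 0.1819]
tcp_rot: [0.593, 0.805, 0.0, 0.0]
force: [-0.5, 1.6, -2.8]
grip_width: 0.0134
[-0.52  1.57 -2.77] [0.587 0.148 0.088]
y ang 17.21392548738354
time: 25.12
eef_pos: [0.4572, 0.2138, 0.1819]
tcp_rot: [0.6, 0.8, 0.0, 0.0]
force: [0.4, 1.0, -2.8]
grip_width: 0.013
[ 0.45  1.03 -2.82] [0.544 0.166 0.064]
y ang 16.215196779923417
```

```bash
python3 - <<'E'
from plant import *
from h import *
a0=np.load("pics/scene0.npz")["img"];b0=np.load("pics/side0.npz")["img"]
a=grab_frame("scene")["img"];b=grab_frame("side")["img"]
r=lambda i:cv2.resize(i,(400,300),interpolation=cv2.INTER_CUBIC)
ca=lambda i:r(i[172:211,125:177]);cb=lambda i:r(i[180:219,157:209])
cv2.imwrite("pics/bolt.png",np.vstack([np.hstack([ca(a0),ca(a)]),np.hstack([cb(b0),cb(b)])])[:,:,::-1])
E
```

```text
(no output)
```

View pics/bolt.png

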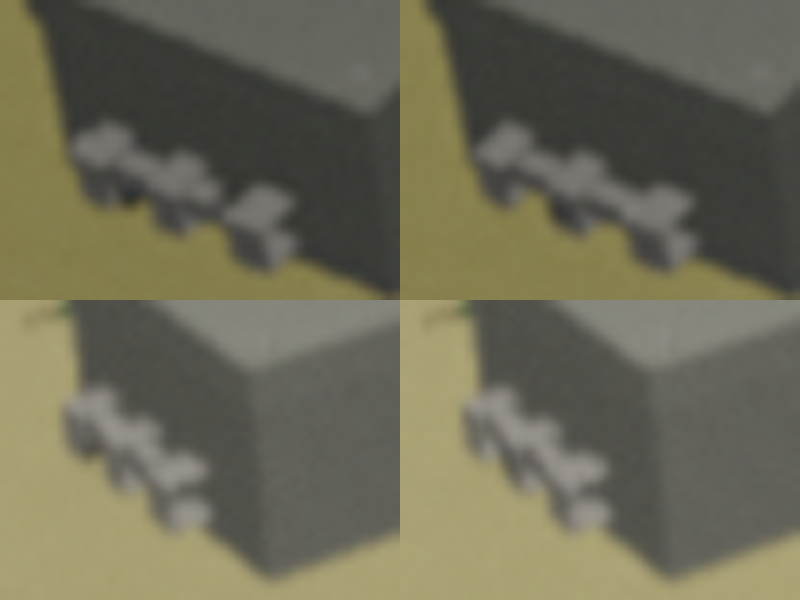

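The bolt, which stopped short at (220,205) in the first crop, now reaches into the staple on the right. I keep on in small steps to feel the stop.

```bash
python3 -m inch '[0,0,0,0,0,-0.5, 0,0,0,0,0,-1, 0,0,0,0,0,-1, 0,0,0,0,0,-1, 0,0,0,0,0,-1]'; python3 chk.py; python3 -m inch '[0,0,0,0,0,-0.5, 0,0,0,0,0,-1, 0,0,0,0,0,-1, 0,0,0,0,0,-1, 0,0,0,0,0,-1]'; python3 chk.py
```

```text
time: 25.85
eef_pos: [0.4573, 0.2138, 0.1819]
tcp_rot: [0.607, 0.795, 0.0, 0.0]
force: [0.2, 1.0, -3.3]
grip_width: 0.0136
[ 0.15  1.02 -3.34] [0.604 0.095 0.036]
y ang 15.219467492851084
time: 26.48
eef_pos: [0.4572, 0.2139, 0.1819]
tcp_rot: [0.614, 0.789, 0.0, -0.0]
force: [-0.2, 2.0, -3.2]
grip_width: 0.0133
[-0.2   2.04 -3.2 ] [0.615 0.098 0.136]
y ang 14.21935028054159
```

```bash
python3 -m inch '[0,0,0,0,0,-0.3, 0,0,0,0,0,-0.6, 0,0,0,0,0,-0.6, 0,0,0,0,0,-0.6, 0,0,0,0,0,-0.6]'; python3 chk.py; python3 - <<'E'
from plant import *
import numpy as np
t=[]
for i in range(8):
    grab_frame("side"); t.append(state()["torque"][2])
print(np.round(t,3),np.mean(t))
E
```

```text
time: 27.1
eef_pos: [0.4572, 0.2138, 0.1819]
tcp_rot: [0.618, 0.786, 0.0, 0.0]
force: [-0.3, 1.8, -2.5]
grip_width: 0.0134
[-0.29  1.82 -2.46] [0.54  0.083 0.133]
y ang 13.616214964273917
[0.21  0.132 0.182 0.185 0.207 0.197 0.176 0.175] 0.18302746459834895
```

The mean moment rose from about 0.07 to 0.18 N m, so that is the stop. I ease back within the play and let go.

```bash
python3 -m inch '[0,0,0,0,0,0.5, 0,0,0,0,0,1.2, 0,0,0,0,0,1.5, 0,0,0,0,0,1.5, 0,0,0,0,0,1.5]'; python3 chk.py; python3 -m inch '[0,0,0,0,0,0, 0,0,0,0,0,0, 0,0,0,0,0,0, 0,0,0,0,0,0, 0,0,0,0,0,0]' 0.7 20;python3 -m inch '[0,0,0,0,0,0, 0,0,0,0,0,0, 0,0,0,0,0,0, 0,0,0,0,0,0, 0,0,0,0,0,0]' 0.2; python3 -m inch '[0,0,10,0,0,0, 0,0,30,0,0,0, 0,0,60,0,0,0, 0,0,85,0,0,0, 0,0,100,0,0,0]';python3 -m inch '[0,0,10,0,0,0, 0,0,20,0,0,0, 0,0,20,0,0,0, 0,0,20,0,0,0, 0,0,20,0,0,0]'
python3 - <<'E'
from plant import *
from h import *
s=state();f=grab_frame("wrist");np.savez("pics/w8.npz",pos=s["eef_pos"],rot=s["tcp_rot"],**f)
a0=np.load("pics/scene0.npz")["img"];b0=np.load("pics/side0.npz")["img"]
a=grab_frame("scene")["img"];b=grab_frame("side")["img"]
cv2.imwrite("pics/w8.png",f["img"][:,:,::-1])
r=lambda i:cv2.resize(i,(400,300),interpolation=cv2.INTER_CUBIC)
ca=lambda i:r(i[172:211,125:177]);cb=lambda i:r(i[180:219,157:209])
cv2.imwrite("pics/f8.png",np.vstack([np.hstack([ca(a),cb(b)]),np.hstack([r(a[120:195,115:215]),r(b[130:205,145:245])])])[:,:,::-1])
E
python3 bar.py pics/w8.npz 0.458 0.213
```

```text
time: 28.12
eef_pos: [0.4572, 0.2138, 0.1819]
tcp_rot: [0.608, 0.794, 0.0, 0.0]
force: [-0.5, 0.5, -2.5]
grip_width: 0.0134
[-0.51  0.5  -2.46] [ 0.618  0.078 -0.03 ]
y ang 15.108532391112035
time: 28.75
eef_pos: [0.4573, 0.2138, 0.1819]
tcp_rot: [0.608, 0.794, 0.0, 0.0]
force: [0.5, -0.7, 0.1]
grip_width: 0.0255
time: 29.38
eef_pos: [0.4572, 0.2138, 0.1819]
tcp_rot: [0.608, 0.794, 0.0, 0.0]
force: [0.9, -0.1, 0.2]
grip_width: 0.0683
time: 30.0
eef_pos: [0.4576, 0.214, 0.2838]
tcp_rot: [0.608, 0.794, 0.001, 0.0]
force: [-0.7, -0.5, 0.2]
grip_width: 0.0685
time: 30.62
eef_pos: [0.457, 0.2137, 0.3013]
tcp_rot: [0.608, 0.794, -0.0, -0.0]
force: [0.6, -0.7, -0.6]
grip_width: 0.0683
1455 z 0.18664270226960336 [0.18437439 0.18786912]
((255.07916259765625, 187.08770751953125), (96.04535675048828, 16.046009063720703), 88.53119659423828)
rect centre (0.4574755132198334, 0.2119329571723938) size (0.014776107855141163, 0.09224535524845123)
bar angle -73.91745
tool x angle 105.1148015244219 y 15.11478293555396 tcp [0.45699638 0.21372426 0.30134039]
barrel [0.46692441 0.2082696  0.08426226]
```

View pics/f8.png

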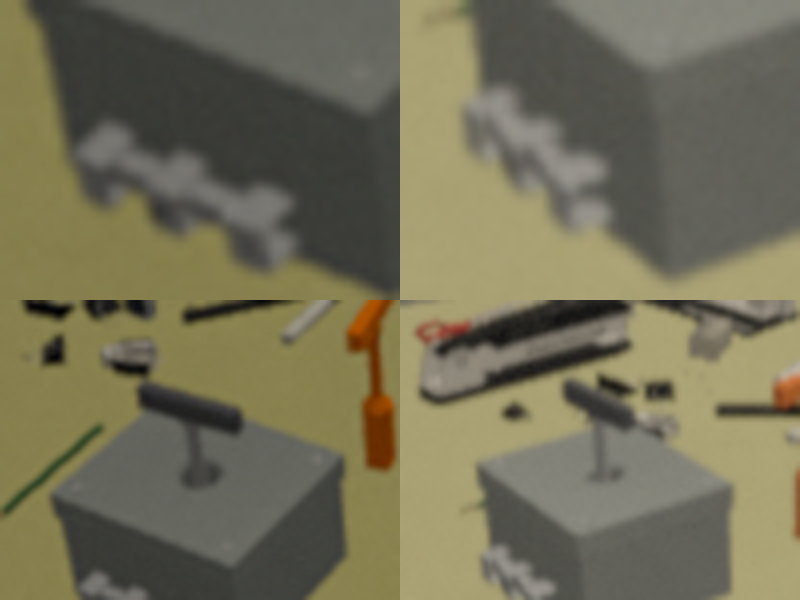

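View pics/w8.png

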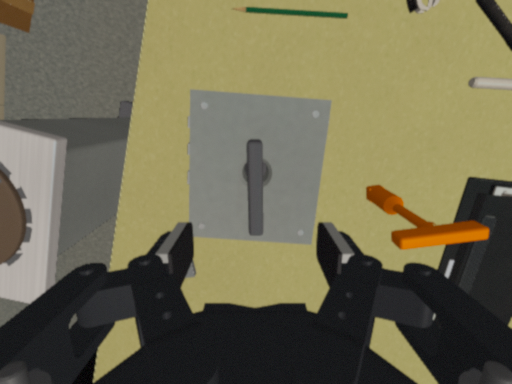

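The bar top stands at 0.1866 (expected 0.187 when home), the axis is at (0.4575,0.212), the bolt is across into the staple and the gripper is clear. I hand the job in.

```bash
python3 -c "
from plant import *
print(job_done(), state()['time'])"
```

```text
the job is handed in; nothing more can be done
the job is handed in; nothing more can be done
```

I took the grey T-key from its stand, lowered it into the shaft and seated it on the stem. I then turned it clockwise about 66° to the stop, eased back 1.5° within the play, let go and handed the job in after about 31 s. No verdict came back.

**Seating:** I could see the stem down the shaft and measured its sides at about -9.5°. With the key lined up to that, it slid on without resting on the stem top and met light contact at 16 mm.

**Last checks:**
- **Key:** its bar top was at z 0.1866 m, against 0.187 expected when home. The bar centre was within about 1.2 mm of my measured shaft axis, and it stood upright in both fixed views.
- **Bolt:** pictures show it across into the staple. I judged the throw from these pictures, the turn angle and the feel of the stop, and did not measure it directly.
- **Stop:** the mean moment about z rose from about 0.07 to 0.18 N m, below the 0.25 limit. It came about 2.5° later than the seen stem angle and the nominal play predicted. I put that down to angle error.
- **Forces:** no reading passed about 5 N. They were read only between moves.
- **Other things on the desk:** I went near none of them. I did not re-measure the bystanders at the end.

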